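# Press the label holder home behind the rack lip

### The arm

A 6-joint arm with a two-finger parallel gripper is mounted at the origin on a cart in front of the work surface, level with it; the furniture and walls round the work are solid. World frame = base frame: x ahead of the robot, y to its left, z up, the work surface at z = 0. Lengths are in mm, angles in rad, forces in N, time in s.
With the tool pointing down it reaches from about 350 to 975 mm from the base axis. Payload 4.9 kg.
Tool frame: the origin (TCP) lies at the very end of the fingers, on their centre line; the grasp point (between the pads) lies 19 mm behind it (arm.grasp_offset is the distance from the TCP to the grasp point, in mm); z points along the fingers, y is the line along which they close (so a half turn about z gives the same grasp; the last joint's range is limited). The gripper opens to 85 mm and grips with 20 to 120 N. Pads are 22 mm wide; open, the fingers measure 114 mm over their backs; the gripper's body (76 mm by 85 mm) begins 54 mm behind the grasp point. The pads swing forward as they close: fully open they stand 13 mm farther back than shut.
Start: joints at [0.998, 0.053, 1.613, -0, 1.476, -0.119], TCP at [273.977, 561.728, 231.304] pointing down, gripper open.
Joint ranges: [-3.01, 3.01], [-1.01, 2.22], [0.06, 2.58], [-1.02, 4.17], [0.09, 2.62], [-3.14, 3.14]. Speed limits (rad/s): [2.57, 2.57, 3.14, 3.14, 3.14, 3.14].

### API

Orientations are given as a unit quaternion [x, y, z, w].
In Python, from plant import sensors, get_image, order, arm gives the robot as it stands. The module is installed in compiled form; this text tells all that it offers.
- The arm moves only by the shell command python3 -m pendant 'ROWS'. ROWS is JSON, a list of rows, each a list of 7 numbers: the shift along the tool's x, y, z normalised to -1 to 1, where 1 is 0.5 m, then the turn, a rotation vector about the tool's x, y, z normalised to -1 to 1, where 1 is 90 degrees, then the closure, from -1 (fully open) to 1 (shut), so that 0 is half open. A call has 1 to 20 rows; each row shifts and turns the commanded pose from where the row before left it, along the tool's axes as they then stand; what a row does not reach is not made up. A row lasts 1/12 s, in which the tool goes at most 41.7 mm and 7.16 degrees, less where a joint would pass 70% of its speed; a pose out of reach is approached as far as the arm can. A call with a number of a shift or a turn outside -1 to 1 is refused whole. A call with a gripper value outside its range is refused whole. The fingers move at their own pace and stop on an object; the grip force is fixed at half the most. Time passes only in rows, so rows that do not move let the fingers close. It gives the time, the measured TCP pose, the force, the opening and the grip force at its end, in the units of the state.
- sensors.sense(): the state, without advancing time (a new reading comes with each control period).
- get_image(name): name is "side" or "top" or "wrist"; returns a dict with "pixels" (480x640x3 uint8, red, green, blue), "depth" (480x640 float32, mm along the optical axis (not along the pixel's ray), 0 where there is no reading), "intrinsics" (3x3 intrinsics, pixels), "rvec" (rotation vector, rad) and "tvec" (3), from world to camera coordinates, as OpenCV has them; the wrist camera has in their place "hand_eye" (4x4, takes a point from camera to tool coordinates, whose origin is the TCP and whose axes are the flange's). Camera axes: x right, y down, z forward; pixel columns grow to the right and rows downward; lengths in mm; the calibration is good to about 2 mm. A picture is of the moment at which its call begins: read the wrist's pose just before it.
- order.hand_in(): hands the job in; it is judged then, once.
The state is a dict: "time_s": time; "joint_positions": joint angles; "qvel": joint speeds; "joint_efforts": joint torques, N m; "tool_pos": TCP position; "tcp_rot": TCP orientation; "contact_force": force on the tool from outside, world axes, zero at the start; "wrist_torque": the same for the moment, N m; "finger_gap": finger opening in mm; "grasp_force": force on a finger pad.
Only numpy, scipy, OpenCV 4.12 (cv2) and the standard library are available. Lean on these libraries where they do the work, as an engineer would, in place of code of your own. Each camera call takes 0.05 s, during which the arm holds its last target. There are 200 camera calls.

### The job

Take the label holder with the purple card out of its grey stand and push it, upright, down behind the metal lip of the white rack, into the pocket in front of the purple tip box. Press it down fully home against the sprung seat in that pocket and finish while still holding it pressed there, so that a colleague can fit the locking screw: do not let go. Leave the tip boxes and everything else on the worktop where they are.

Things in the scene. Friction and masses are not known exactly. Their poses are not given: they have to be found in the camera images.
- holder_grip (a point): Centre of the grey grip block on top of the loose label holder (60 g, 111 mm high). Block 14 mm (x) by 30 mm (y) by 32 mm high. This point is 95 mm above the holder's underside. Holder axes: x through the plate's thickness, y along its width, z up; both faces are alike, so either may point to the front.
- holder_foot (a point): Centre of the label holder's underside (lowest edge of the plate), 95 mm straight below holder_grip; same axes.
- stand: Fixed grey block in which the holder waits, 46 mm (x) by 94 mm (y) by 42 mm high; slot 6.4 mm by 70 mm along y, its floor 8 mm above the worktop. Origin: centre of the underside. The holder is drawn straight up out of it (34 mm deep).
- rack: Fixed white riser for tip boxes, 290 mm wide (y), deck 45 mm high. Origin: on the worktop; x to the back, y left. Along its front a metal lip, 59 mm high, top flared outward; behind it an upward-open slot 7.5 mm wide, centre x = -52.75 mm, flare and bevel lead in about 6 mm each way. Two pockets 72 mm long (y), centres y = +72 (left) and -72 mm (right); between them the slot is filled to 36 mm height.
- slot_left (a point): Centre of the left pocket, 50 mm above the worktop, just below the top of the lip; axes as the rack.
- slot_right (a point): Centre of the right pocket, 50 mm above the worktop; axes as the rack.
- seat_left (a joint): Orange sprung seat at the bottom of the left pocket: 0 = up (its top 22 mm above the worktop), 0.009 m = fully down on its stop (top 13 mm above the worktop). The spring pushes back with about 1.5 N at the start and 5.5 N fully down, and lifts the holder again if let go.
- seat_right (a joint): The same sprung seat in the right pocket.
- box_purple: Loose tip box, purple with a translucent pink-purple lid, 97 mm (x) by 129 mm (y) by 60 mm high, closed, on the rack's deck behind one of the two pockets. Origin: centre of its underside, axes nearly parallel to the rack's. The pocket in front of this box (same rack y within about 4 mm) is the one to use.
- box_yellow: Loose yellow tip box, 97 x 134 x 60 mm, on the deck behind the other pocket. Origin: centre of its underside. Stays put.
- teal_bottle: Bystander: clear bottle with a teal cap, 73 x 73 x 185 mm, on the worktop to the right of the rack. Origin: centre of its underside.
- red_jar: Bystander: clear jar with a red lid, 75 x 76 x 136 mm, right of the rack. Origin: centre of its underside.
- beaker: Bystander: beaker, 67 x 67 x 85 mm, far left. Origin: centre of its underside.
- timer: Bystander: round blue stopwatch, 58 x 58 x 16 mm, near the robot on the left. Origin: centre of its underside.
- pen: Bystander: white marker pen with a blue cap, 16 x 130 x 16 mm, lying on the right near the balance. Origin: centre of its underside.
- boat: Bystander: white weighing boat, 68 x 68 x 14 mm, front right. Origin: centre of its underside.
- holder: The label holder: below the grip block an upright white plate 5 mm thick (x), 64 mm wide (y), 80 mm high, lower corners bevelled, a purple card on both broad faces. Origin: centre of its underside (holder_foot). It starts upright in the slot of the stand, underside 8 mm above the worktop.
Mind the look-alikes: they are no part of the job. What is shaped like the stand but green is not meant.

How it is judged (in metres and radians):
On the way, in this order (a step that is already met when the one before it is completed fails the run):
1. the label holder has been drawn up out of its stand (z of holder_foot in the frame of stand above 0.05 m), for 0.1 s.
2. the holder's lower edge is behind the lip, in line with the slot, and upright (x of holder_foot in the frame of rack between -0.05675 and -0.04875 m and z of holder_foot in the frame of rack below 0.04 m and angle between holder's own z axis and vertical below 0.15 rad), for 0.1 s.
At the end, for the whole second after the job is handed in: Upright (within 0.12 rad) in the pocket before the purple box, along the slot, seat down at least 6.5 of 9 mm, foot under 18 mm above the worktop, pressing on the rack with over 2 N, fingers still on it with over 1 N, at rest through the last second (((value of joint seat_left above 0.0065 m and y of holder_foot in the frame of rack between 0.064 and 0.08 m) or (value of joint seat_right above 0.0065 m and y of holder_foot in the frame of rack between -0.08 and -0.064 m)) and y of holder_foot in the frame of box_purple between -0.02 and 0.02 m and x of holder_foot in the frame of rack between -0.05675 and -0.04875 m and z of holder_foot in the frame of rack below 0.018 m and angle between holder's own z axis and vertical below 0.12 rad and angle between the x axis of holder and the x axis of rack, either way round below 0.12 rad and contact force between holder and rack above 2 N and contact force between the fingers and holder above 1 N and linear speed of holder below 0.02 m/s); the arm keeps its last pose, push and grip.
It fails at once if a tip box is moved by more than 20 mm or tipped (distance of any of box_purple, box_yellow from where it was at the start of the episode above 0.02 m or angle between any of box_purple, box_yellow's own z axis and vertical above 0.2 rad).
It fails at once if a bystander on the worktop is moved by more than 30 mm (distance of any of teal_bottle, red_jar, beaker, timer, pen, boat from where it was at the start of the episode above 0.03 m).
It also fails if it takes over 42 s, if anything falls off the work surface, if the arm or the gripper's body presses on something with over 40 N, if the wrist force passes 120 N, or if a joint passes its speed limit or range.

## Working session

There is one attempt and no reset: what is moved stays moved. The work goes in short steps, Python scripts to look and compute and a shell command to move; the robot and the scene stay as the last step left them, time stands still between calls to the robot, and variables do not carry over. Pictures are saved under pics/ and viewed, at most 10 in all, crops included, and the job is handed in when it is done.

```bash
mkdir -p pics; cat > h.py <<'E'
import numpy as np, cv2
from scipy.spatial.transform import Rotation as R
from plant import sensors, get_image, order, arm
def cam(name):
    s=sensors.sense(); im=get_image(name); K=np.array(im["intrinsics"],float)
    if "hand_eye" in im:
        T=np.eye(4);T[:3,:3]=R.from_quat(s["tcp_rot"]).as_matrix();T[:3,3]=s["tool_pos"]
        M=T@np.array(im["hand_eye"])
    else:
        W=np.eye(4);W[:3,:3]=cv2.Rodrigues(np.array(im["rvec"],float))[0];W[:3,3]=np.ravel(im["tvec"]);M=np.linalg.inv(W)
    return im["pixels"],im["depth"],K,M
def cloud(d,K,M):
    v,u=np.indices(d.shape);P=np.stack([(u-K[0,2])/K[0,0]*d,(v-K[1,2])/K[1,1]*d,d],-1)
    P=P@M[:3,:3].T+M[:3,3];P[d<=0]=np.nan;return P
def ray(uv,K,M,z):
    uv=np.atleast_2d(uv).astype(float);D=np.c_[(uv-K[:2,2])/[K[0,0],K[1,1]],np.ones(len(uv))]@M[:3,:3].T
    return M[:3,3]+D*((z-M[2,3])/D[:,2])[:,None]
def save(n,p): cv2.imwrite(f"pics/{n}.png",cv2.cvtColor(p,cv2.COLOR_RGB2BGR))
E
python3 - <<'E'
from h import *
for n in("top","side"):
    p,d,K,M=cam(n);save(n+"0",p);np.savez(n+"0.npz",p=p,d=d,K=K,M=M);print(n,M.round(3).tolist(),(d>0).mean())
s=sensors.sense();print(s["tool_pos"],s["tcp_rot"],s["time_s"],s["finger_gap"],arm.grasp_offset,s["contact_force"])
E
```

```text
top [[-0.013, -0.983, 0.18, 161.491], [-1.0, 0.012, -0.008, 39.431], [0.006, -0.181, -0.984, 1722.73], [0.0, 0.0, 0.0, 1.0]] 0.9957975260416667
side [[0.231, -0.656, 0.719, -654.245], [-0.973, -0.149, 0.178, -256.587], [-0.01, -0.74, -0.672, 1114.235], [0.0, 0.0, 0.0, 1.0]] 0.9959635416666667
[273.67898918 561.25441368 230.17361242] [ 2.24981098e-01  9.74362669e-01 -8.81723269e-04 -3.41106372e-04] 0.1 85.31672013914324 18.700000000000003 [-0.15289547 -0.25582148  0.2516047 ]
```

View pics/top0.png

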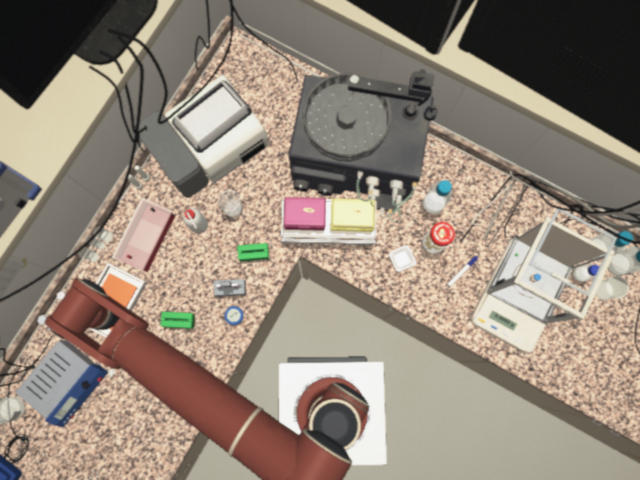

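View pics/side0.png

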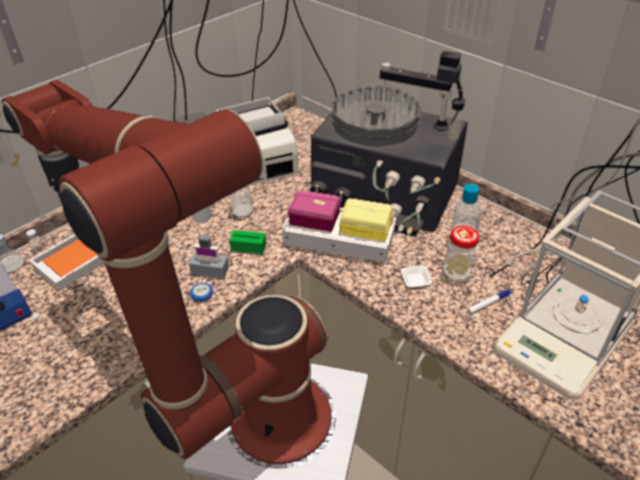

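The top view shows the grey stand with the holder at (229,288), and it shows purple card at (207,247) in the side view. The look-alikes are the green blocks at (253,252) and (177,320). The rack is at (328,220), with the purple box on its left at (304,213) and the yellow one on its right at (353,214). I choose the grey stand and the left pocket, and will check both in a close crop with measurements.

```bash
python3 - <<'E'
from h import *
Z={n:np.load(n+"0.npz") for n in("top","side")}
a=cv2.resize(Z["top"]["p"][255:315,190:270],(400,300),interpolation=cv2.INTER_CUBIC)
b=cv2.resize(Z["top"]["p"][190:250,270:390],(600,300),interpolation=cv2.INTER_CUBIC)[:, :400]
c=cv2.resize(Z["side"]["p"][225:285,170:250],(400,300),interpolation=cv2.INTER_CUBIC)
e=cv2.resize(Z["side"]["p"][190:265,290:390],(400,300),interpolation=cv2.INTER_CUBIC)
save("crop1",np.vstack([np.hstack([a,b]),np.hstack([c,e])]))
z=Z["top"];C=cloud(z["d"],z["K"],z["M"])
def st(n,m):
    q=C[m];xy=q[:,:2].astype(np.float32);print(n,len(q),np.median(q,0).round(1),cv2.minAreaRect(xy))
x,y,h=C[...,0],C[...,1],C[...,2]
v,u=np.indices(h.shape)
box=(u>205)&(u<255)&(v>270)&(v<305)
st("stand",box&(h>32)&(h<52)); st("grip",box&(h>100))
rk=(u>270)&(u<385)&(v>190)&(v<250)
st("boxes",rk&(h>95)); st("rack",rk&(h>35)); 
print(h[rk&(v>225)].reshape(-1)[:0], [ (vv,round(float(np.median(h[vv,285:375])),1),round(float(np.median(x[vv,285:375])),1)) for vv in range(224,250)])
E
```

```text
stand 352 [375.6 300.7  40.8] ((380.48809814453125, 308.6202392578125), (46.45348358154297, 95.72795867919922), 2.699716091156006)
grip 62 [379.7 306.9 115.9] ((380.24365234375, 307.0154113769531), (28.21766471862793, 15.409135818481445), 88.52478790283203)
boxes 2460 [595.3  -9.2 103.6] ((603.83447265625, -14.26690673828125), (306.28289794921875, 116.35578918457031), 87.61021423339844)
rack 4413 [579.7  -6.2  98.3] ((595.5770263671875, -13.629913330078125), (322.3253479003906, 171.44642639160156), 89.2310791015625)
[] [(224, 103.4, 557.8), (225, nan, nan), (226, nan, nan), (227, 92.3, 551.0), (228, nan, nan), (229, nan, nan), (230, 48.6, 552.2), (231, 44.4, 549.8), (232, nan, nan), (233, nan, nan), (234, nan, nan), (235, nan, nan), (236, 40.4, 534.7), (237, 38.9, 531.9), (238, 35.2, 529.3), (239, nan, nan), (240, 53.0, 519.3), (241, 57.4, 515.3), (242, 51.0, 513.3), (243, nan, nan), (244, 0.4, 517.6), (245, nan, nan), (246, nan, nan), (247, -0.6, 508.2), (248, nan, nan), (249, -0.7, 501.5)]
```

View pics/crop1.png

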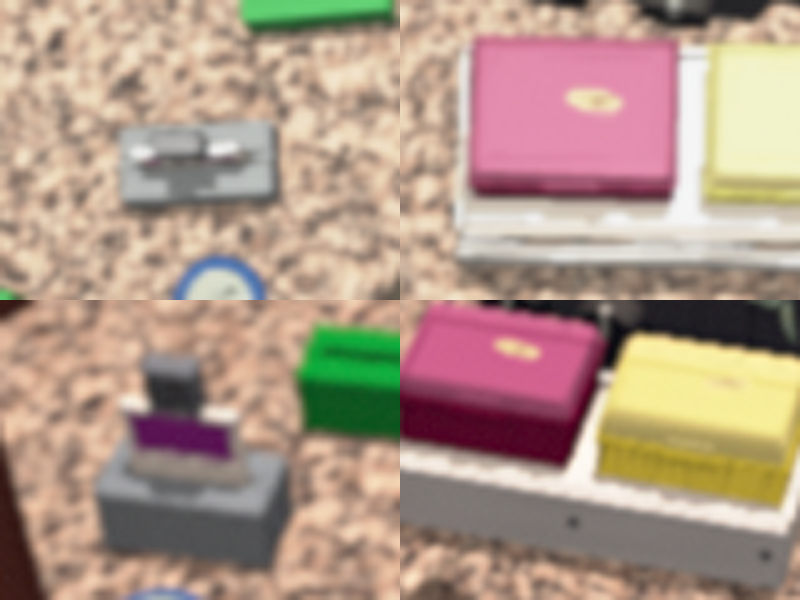

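The crop confirms it: the grey stand holds the purple-card holder, and the other two blocks are green. The purple box stands behind the left pocket. I'll move above the holder and look with the wrist camera.

```bash
python3 -m pendant '[[-0.026,-0.023,-0.005,0,0,0,-1],[-0.052,-0.046,-0.01,0,0,0,-1],[-0.052,-0.046,-0.01,0,0,0,-1],[-0.052,-0.046,-0.01,0,0,0,-1],[-0.052,-0.046,-0.01,0,0,0,-1],[-0.052,-0.046,-0.01,0,0,0,-1],[-0.052,-0.046,-0.01,0,0,0,-1],[-0.05,-0.046,-0.01,0,0,0,-1],[-0.025,-0.019,-0.005,0,0,0,-1],[0,0,0,0,0,-0.072,-1],[0,0,0,0,0,-0.072,-1],[0,0,0,0,0,-0.072,-1],[0,0,0,0,0,-0.072,-1],[0,0,0,0,0,0,-1],[0,0,0,0,0,0,-1],[0,0,0,0,0,0,-1]]'
python3 - <<'E'
from h import *
p,d,K,M=cam("wrist");save("w1",p);np.savez("w1.npz",p=p,d=d,K=K,M=M)
s=sensors.sense();r=R.from_quat(s["tcp_rot"]).as_matrix();print(s["tool_pos"],r.round(3).tolist(),M.round(3).tolist(),s["time_s"],(d>0).mean())
E
```

```text
time_s: 1.43
tool_pos: [379.6, 307.6, 271.0]
tcp_rot: [0.002, 1.0, -0.0, -0.0]
contact_force: [0.6, 0.1, -0.4]
finger_gap: 85.5
grasp_force: 0.0
[379.65066721 307.6113382  271.04407276] [[-1.0, 0.003, -0.0], [0.003, 1.0, -0.0], [0.0, -0.0, -1.0]] [[0.004, 0.953, 0.304, 302.622], [1.0, -0.003, -0.003, 307.686], [-0.002, 0.304, -0.953, 413.66], [0.0, 0.0, 0.0, 1.0]] 1.4833 0.9959049479166666
```

View pics/w1.png

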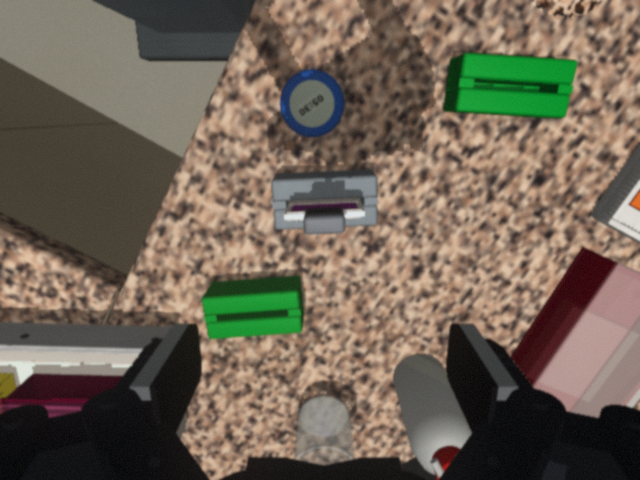

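The wrist view shows the holder in the grey stand at (324,205), with the grip at (324,220). I'll measure the grip and the stand here.

```bash
python3 - <<'E'
from h import *
z=np.load("w1.npz");C=cloud(z["d"],z["K"],z["M"]);print(z["K"][0,0])
v,u=np.indices(C.shape[:2]);b=(u>262)&(u<390)&(v>160)&(v<245);h=C[...,2]
for n,m in(("stand",b&(h>36)&(h<48)),("grip",b&(h>112)&(h<126)),("plate",b&(h>82)&(h<96))):
    q=C[m];print(n,len(q),np.median(q,0).round(1),q.min(0).round(1),q.max(0).round(1),cv2.minAreaRect(q[:,:2].astype(np.float32)))
q=C[b&(h>112)];print(np.polyfit(q[:,1],q[:,0],1))
q=C[b&(h>36)&(h<48)];
for k in(0,1): pass
m=b&(h>36)&(h<48)
f=[(C[:,j,1][m[:,j]].mean(),C[:,j,0][m[:,j]].min()) for j in range(276,374) if m[:,j].any()]
f=np.array(f);print("stand front edge slope",np.polyfit(f[3:-3,0],f[3:-3,1],1))
E
```

```text
425.4204128997791
stand 3614 [372.  308.2  41.7] [355.8 260.4  36.1] [404.8 355.2  47.8] ((380.59765625, 307.8416442871094), (46.46466064453125, 93.85932922363281), 2.1677536964416504)
grip 829 [379.3 307.3 118.5] [372.5 292.2 112. ] [388.  321.8 120.9] ((380.1287841796875, 306.98809814453125), (29.5654239654541, 15.296462059020996), 89.19104766845703)
plate 407 [379.7 307.3  87.7] [372.8 275.6  82. ] [385.4 338.8  96. ] ((378.4977722167969, 307.1154479980469), (11.464205741882324, 63.11103820800781), 2.326770067214966)
[-2.80388657e-02  3.88077571e+02]
stand front edge slope [-4.08409133e-02  3.70380234e+02]
```

```bash
python3 -m pendant '[[0,-0.001,0.03,0,0,-0.025,-1],[0,0,0.06,0,0,0,-1],[0,0,0.06,0,0,0,-1],[0,0,0.06,0,0,0,-1],[0,0,0.06,0,0,0,-1],[0,0,0.05,0,0,0,-1],[0,0,0.03,0,0,0,-1],[0,0,0.012,0,0,0,-1],[0,0,0,0,0,0,-1],[0,0,0,0,0,0,1],[0,0,0,0,0,0,1],[0,0,0,0,0,0,1],[0,0,0,0,0,0,1],[0,0,0,0,0,0,1],[0,0,0,0,0,0,1],[0,0,0,0,0,0,1],[0,0,0,0,0,0,1],[0,0,0,0,0,0,1],[0,0,0,0,0,0,1],[0,0,0,0,0,0,1]]'
python3 - <<'E'
from h import *
s=sensors.sense();print(R.from_quat(s["tcp_rot"]).as_matrix().round(3).tolist(),s["contact_force"].round(2))
E
```

```text
time_s: 3.15
tool_pos: [380.6, 307.7, 91.6]
tcp_rot: [-0.019, 1.0, 0.001, 0.001]
contact_force: [0.5, -0.8, 6.4]
finger_gap: 29.0
grasp_force: 59.5
[[-0.999, -0.038, 0.002], [-0.038, 0.999, 0.001], [-0.002, 0.001, -1.0]] [ 0.52 -0.78  6.44]
```

```bash
python3 -m pendant '[[0,0,-0.01,0,0,0,1],[0,0,-0.02,0,0,0,1],[0,0,-0.02,0,0,0,1],[0,0,-0.03,0,0,0,1],[0,0,-0.04,0,0,0,1],[0,0,-0.05,0,0,0,1],[0,0,-0.05,0,0,0,1],[0,0,-0.05,0,0,0,1],[0,0,-0.03,0,0,0,1],[0,0,0,0,0,0,1],[0,0,0,0,0,0,1],[0,0,0,0,0,0,1]]'
python3 - <<'E'
from h import *
for n in("wrist","side","top"):
    p,d,K,M=cam(n);save(n+"2",p);np.savez(n+"2.npz",p=p,d=d,K=K,M=M)
a=np.load("wrist2.npz")["p"][180:480,120:520];b=cv2.resize(np.load("side2.npz")["p"][150:300,140:340],(400,300))
save("c2",np.hstack([a,b]))
E
```

```text
time_s: 4.15
tool_pos: [379.0, 306.7, 239.0]
tcp_rot: [-0.019, 1.0, -0.001, -0.001]
contact_force: [0.8, 0.2, -1.0]
finger_gap: 28.4
grasp_force: 59.4
```

View pics/c2.png

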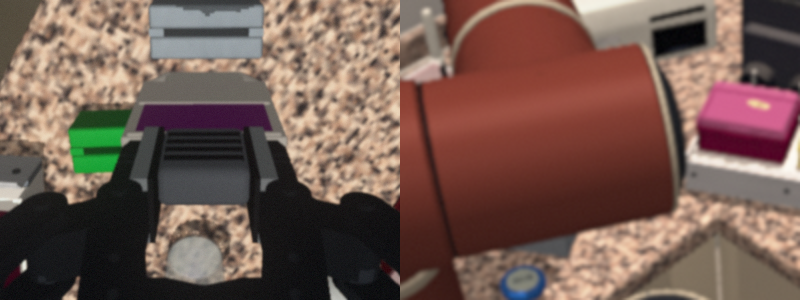

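The holder is gripped upright and is out of the stand, with its purple card visible at (205,117) in the crop. Next I'll look at the rack with the wrist camera from two positions.

```bash
python3 -m pendant '[[-0.006,-0.02,0,0,0,0,1],[-0.012,-0.045,0,0,0,0,1],[-0.018,-0.063,0,0,0,0,1],[-0.018,-0.063,0,0,0,0,1],[-0.018,-0.063,0,0,0,0,1],[-0.018,-0.063,0,0,0,0,1],[-0.012,-0.045,0,0,0,0,1],[-0.006,-0.016,0,0,0,0,1],[0,0,0,0,0,0,1],[0,0,0,0,0,0,1],[0,0,0,0,0,0,1]]'
python3 - <<'E'
from h import *
p,d,K,M=cam("wrist");save("w3",p);np.savez("w3.npz",p=p,d=d,K=K,M=M)
E
python3 -m pendant '[[0,-0.03,0,0,0,0,1],[0,-0.06,0,0,0,0,1],[0,-0.06,0,0,0,0,1],[0,-0.06,0,0,0,0,1],[0,-0.04,0,0,0,0,1],[0,-0.01,0,0,0,0,1],[0,0,0,0,0,0,1],[0,0,0,0,0,0,1],[0,0,0,0,0,0,1]]'
python3 - <<'E'
from h import *
p,d,K,M=cam("wrist");np.savez("w4.npz",p=p,d=d,K=K,M=M)
q=np.load("w3.npz")["p"];save("c3",np.hstack([cv2.resize(q,(400,300)),cv2.resize(p,(400,300))]))
E
```

```text
time_s: 5.22
tool_pos: [440.5, 121.0, 240.0]
tcp_rot: [-0.019, 1.0, 0.0, -0.0]
contact_force: [-0.7, 0.4, -0.6]
finger_gap: 28.8
grasp_force: 59.5
time_s: 6.02
tool_pos: [445.8, -8.3, 240.2]
tcp_rot: [-0.02, 1.0, 0.0, -0.0]
contact_force: [0.8, -0.5, -1.1]
finger_gap: 29.0
grasp_force: 59.6
```

View pics/c3.png

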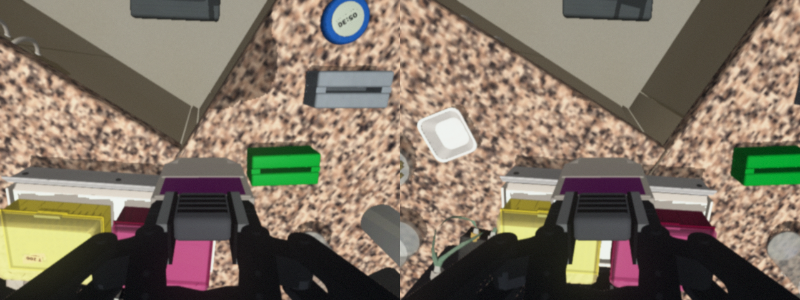

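The rack's lip runs across both pictures, on the left at rows 172–182 and on the right at rows 170–190. The holder is still gripped. Next I'll extract the profiles from the depth.

```bash
python3 - <<'E'
from h import *
for n in("w3","w4"):
    z=np.load(n+".npz");C=cloud(z["d"],z["K"],z["M"]);q=C[np.isfinite(C[...,2])]
    r=q[(q[:,0]>485)&(q[:,0]<600)&(q[:,2]<75)]
    L=r[(r[:,2]>50)&(r[:,2]<66)&(r[:,0]<535)]
    print(n,"lip y",np.percentile(L[:,1],[0,.5,99.5,100]).round(1),"z max",np.percentile(L[:,2],98))
    for y in range(-150,131,20):
        s=r[abs(r[:,1]-y)<3]; l=s[(s[:,2]>54)&(s[:,0]<530)]; k=s[(s[:,2]>41)&(s[:,2]<49)&(s[:,0]>515)]
        if len(l)>5: print(y,"lip",np.percentile(l[:,0],[2,98]).round(1),"deck",(np.percentile(k[:,0],[1,5,99]).round(1),len(k)) if len(k) else None)
    s=r[abs(r[:,1]-(-110 if n=="w3" else 100))<1.2];o=np.argsort(s[:,0]);print(s[o][::2,[0,2]].round(0).astype(int).tolist())
    # held holder
    v,u=np.indices(C.shape[:2]);h=C[...,2];tp=z["M"]
    g=(u>200)&(u<440)&(v>230)&(v<400)&(h>140)&(h<240)
    q=C[g]
    for a in range(145,240,10):
        t=q[abs(q[:,2]-a)<3]
        if len(t)>3: print("  hz",a,len(t),t[:,:2].min(0).round(1),t[:,:2].max(0).round(1))
E
```

```text
w3 lip y [-143.9 -142.3   58.3   60.3] z max 60.26519307431992
-130 lip [507.8 514.8] deck (array([529.1, 529.8, 547.2]), 156)
-110 lip [508.4 515.6] deck (array([515.7, 529.5, 548.1]), 156)
-90 lip [509.1 515.9] deck (array([524.8, 531.1, 549.1]), 162)
-70 lip [509.7 517.1] deck (array([517.2, 531.7, 549.6]), 157)
-50 lip [510.5 517.5] deck (array([532.1, 532.9, 550.8]), 160)
-30 lip [511.1 518.4] deck (array([518.3, 532.6, 551.6]), 162)
-10 lip [511.8 519.3] deck (array([528.6, 533.3, 595. ]), 174)
10 lip [512.1 519.4] deck (array([519.9, 535.1, 562.2]), 185)
30 lip [513.  520.6] deck (array([534.1, 535.2, 553.5]), 158)
50 lip [513.8 521.4] deck (array([522. , 536.1, 553.8]), 107)
[[485, 2], [487, 0], [487, 2], [487, 1], [489, 0], [489, -1], [489, 1], [490, 1], [491, 1], [492, 0], [493, 1], [494, 1], [494, 1], [496, 0], [496, 0], [498, 1], [500, 0], [500, 1], [501, 0], [502, 0], [502, 1], [503, 0], [504, 0], [504, 2], [504, 0], [505, 1], [505, 0], [506, 0], [507, 0], [508, 1], [508, 62], [509, 0], [509, 58], [509, 60], [509, 1], [510, 60], [510, 1], [510, 59], [511, 59], [511, 1], 
[... 3407 characters left out ...]
], [550, 45], [551, 45], [552, 45], [552, 45], [553, 46], [554, 70], [554, 55], [554, 58], [554, 60], [555, 57], [555, 56], [555, 52], [555, 50], [555, 70], [555, 48], [555, 63], [555, 45], [555, 66], [555, 46], [555, 60], [555, 65], [555, 48], [555, 74], [555, 46], [555, 54], [555, 53], [555, 59], [555, 66], [556, 73], [556, 65]]
  hz 155 36 [443.5 -28.7] [445.1   9.9]
  hz 165 360 [442.2 -34.8] [446.9  17.7]
  hz 175 373 [442.  -40.3] [445.5  22.7]
  hz 185 529 [441.8 -40.2] [445.3  22.8]
  hz 195 618 [441.9 -40.5] [445.7  22.8]
  hz 205 897 [441.  -40.4] [445.6  23.1]
  hz 215 838 [441.7 -40.3] [445.8  22.9]
  hz 225 968 [441.4 -40.5] [445.6  22.9]
  hz 235 488 [439.  -40.6] [448.7  23.4]
```

The slot centre line is x ≈ 523.3 + 0.0335·(y+110), with a yaw of about −1.9°. The left pocket centre is near (529.4, 74). I'll turn 4.2°, move above it and go partway down.

```bash
python3 -m pendant '[[0,0,0,0,0,0.046,1],[-0.01,0.011,0,0,0,0,1],[-0.03,0.032,0,0,0,0,1],[-0.04,0.042,0,0,0,0,1],[-0.04,0.042,0,0,0,0,1],[-0.03,0.032,0,0,0,0,1],[-0.012,0.012,0,0,0,0,1],[0,0,0,0,0,0,1],[0,0,0.02,0,0,0,1],[0,0,0.04,0,0,0,1],[0,0,0.04,0,0,0,1],[0,0,0.03,0,0,0,1],[0,0,0.02,0,0,0,1],[0,0,0.01,0,0,0,1],[0,0,0,0,0,0,1],[0,0,0,0,0,0,1],[0,0,0,0,0,0,1]]'
cat > m.py <<'E'
from h import *
import sys
p,d,K,M=cam("wrist");s=sensors.sense();np.savez(sys.argv[1]+".npz",p=p,d=d,K=K,M=M);save(sys.argv[1],p)
r=R.from_quat(s["tcp_rot"]).as_matrix();print(s["tool_pos"].round(1),"yaw",np.degrees(np.arctan2(-r[0,1],r[1,1])).round(2),s["contact_force"].round(1))
C=cloud(d,K,M);t=s["tool_pos"];q=C[np.isfinite(C[...,2])]
f=q[(abs(q[:,0]-t[0])<8)&(abs(q[:,1]-t[1])<34)&(q[:,2]<t[2]-8)&(q[:,2]>t[2]-78)]
A=np.c_[f[:,1]-t[1],f[:,2]-t[2],np.ones(len(f))];c=np.linalg.lstsq(A,f[:,0],rcond=None)[0]
print("plate yaw",np.degrees(-c[0]).round(2),"pitch",np.degrees(c[1]).round(2),"foot x",(t[0]*0+c[2]-83.6*c[1]+2.5).round(1),"y",((f[:,1].min()+f[:,1].max())/2).round(1),len(f))
l=q[(q[:,2]>50)&(q[:,2]<64)&(q[:,0]>500)&(q[:,0]<530)]
print("lip y",np.percentile(l[:,1],[.5,99.5]).round(1))
for y in range(-60,150,20):
    k=l[(abs(l[:,1]-y)<3)&(l[:,2]>54)]
    if len(k)>5: print(y,np.percentile(k[:,0],[2,98]).round(1),end=";")
E
python3 m.py w5
```

```text
time_s: 7.48
tool_pos: [530.4, 72.9, 161.6]
tcp_rot: [0.017, 1.0, -0.0, 0.001]
contact_force: [0.0, 0.2, -0.3]
finger_gap: 28.9
grasp_force: 59.6
[530.5  73.  161.8] yaw -1.97 [-0.3  0.1  0.1]
plate yaw -1.85 pitch -0.64 foot x 531.2 y 72.6 7230
lip y [-122.6  146.1]
-60 [510.3 517.4];-40 [510.8 518.8];-20 [511.5 518.8];0 [512.3 519.4];20 [512.9 520.2];40 [513.5 520.6];60 [514.2 521.5];80 [514.9 521.6];100 [515.6 522.9];120 [516.4 523.7];140 [517.1 524.3];
```

View pics/w5.png

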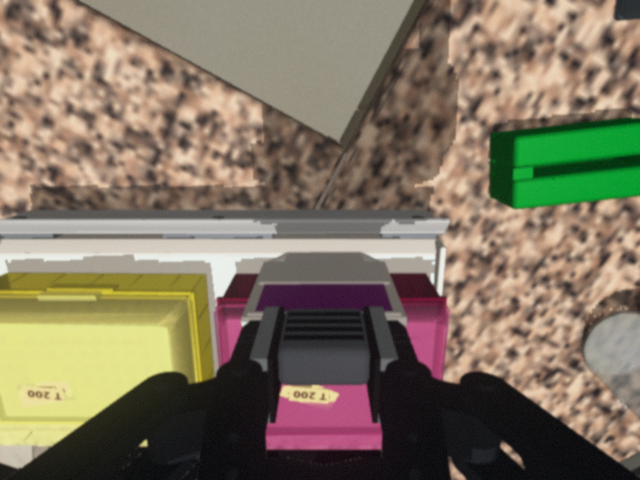

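The wrist view shows the holder hanging upright above the pocket, its foot at about row 255, with the lip at rows 220–235 and the purple box behind it. I'll correct −1.8 mm in x and +0.8 mm in y, then lower it.

```bash
python3 -m pendant '[[0.0036,0.0016,0,0,0,0,1],[0,0,0.01,0,0,0,1],[0,0,0.015,0,0,0,1],[0,0,0.01,0,0,0,1],[0,0,0.01,0,0,0,1],[0,0,0.01,0,0,0,1],[0,0,0.01,0,0,0,1],[0,0,0.01,0,0,0,1],[0,0,0.005,0,0,0,1],[0,0,0,0,0,0,1],[0,0,0,0,0,0,1]]'
python3 m.py w6
```

```text
time_s: 8.45
tool_pos: [528.4, 73.9, 119.8]
tcp_rot: [0.017, 1.0, 0.0, 0.001]
contact_force: [4.7, -0.7, -2.7]
finger_gap: 28.8
grasp_force: 59.7
[528.4  73.9 120. ] yaw -1.98 [ 5.   0.2 -2.3]
plate yaw -1.64 pitch 1.05 foot x 527.4 y 73.9 7746
lip y [-91.6 146.2]
-60 [510.3 517.6];-40 [510.9 518.2];-20 [511.7 518.9];0 [512.4 519.8];20 [513.1 520.4];40 [513.8 525.5];60 [514.5 526.1];80 [515.2 526.7];100 [515.5 527.3];120 [516.2 523.4];140 [516.8 524.1];
```

There is a 5 N push from the lip, so I'll ease the holder 1 mm to the back.

```bash
python3 -m pendant '[[-0.002,0,0,0,0,0,1],[0,0,0,0,0,0,1],[0,0,0,0,0,0,1],[0,0,0,0,0,0,1]]'; python3 -m pendant '[[0,0,0.006,0,0,0,1],[0,0,0.006,0,0,0,1],[0,0,0.006,0,0,0,1],[0,0,0.004,0,0,0,1],[0,0,0,0,0,0,1],[0,0,0,0,0,0,1],[0,0,0,0,0,0,1]]'
```

```text
time_s: 8.83
tool_pos: [528.8, 73.9, 120.2]
tcp_rot: [0.017, 1.0, -0.0, -0.0]
contact_force: [2.6, -0.4, -1.8]
finger_gap: 28.8
grasp_force: 59.7
time_s: 9.42
tool_pos: [528.9, 73.9, 109.0]
tcp_rot: [0.017, 1.0, 0.0, -0.0]
contact_force: [2.0, -0.6, -1.5]
finger_gap: 28.9
grasp_force: 59.8
```

```bash
python3 -m pendant '[[-0.001,0,0.004,0,0,0,1],[0,0,0.004,0,0,0,1],[0,0,0.004,0,0,0,1],[0,0,0.004,0,0,0,1],[0,0,0,0,0,0,1],[0,0,0,0,0,0,1],[0,0,0,0,0,0,1]]'; python3 -m pendant '[[0,0,0.004,0,0,0,1],[0,0,0.004,0,0,0,1],[0,0,0.002,0,0,0,1],[0,0,0,0,0,0,1],[0,0,0,0,0,0,1],[0,0,0,0,0,0,1]]'
```

```text
time_s: 10.0
tool_pos: [529.4, 73.9, 101.5]
tcp_rot: [0.017, 1.0, 0.0, -0.0]
contact_force: [-0.7, -0.1, 3.0]
finger_gap: 28.6
grasp_force: 60.2
time_s: 10.5
tool_pos: [529.5, 73.9, 96.5]
tcp_rot: [0.017, 1.0, -0.0, 0.0]
contact_force: [-1.3, 0.2, 5.3]
finger_gap: 28.9
grasp_force: 60.7
```

```bash
python3 -m pendant '[[0,0,0.002,0,0,0,1],[0,0,0.001,0,0,0,1],[0,0,0,0,0,0,1],[0,0,0,0,0,0,1],[0,0,0,0,0,0,1],[0,0,0,0,0,0,1]]'; python3 m.py w7; python3 - <<'E'
from h import *
p,d,K,M=cam("side");a=cv2.resize(p[150:270,260:420],(400,300));b=cv2.resize(np.load("w7.npz")["p"],(400,300));save("c7",np.hstack([a,b]))
E
```

```text
time_s: 11.0
tool_pos: [530.0, 73.9, 96.4]
tcp_rot: [0.017, 1.0, -0.0, 0.0]
contact_force: [-4.9, 0.1, 10.7]
finger_gap: 28.6
grasp_force: 61.3
[530.   73.9  96.4] yaw -1.96 [-2.2  0.1 11.5]
plate yaw -1.34 pitch 4.49 foot x 524.6 y 73.9 6809
lip y [-74.3 146.1]
-60 [510.3 517.5];-40 [511.  518.4];-20 [511.5 519. ];0 [512.4 519.7];20 [512.9 519.9];40 [513.6 526.3];60 [514.5 526.7];80 [515.1 527.4];100 [515.9 528. ];120 [516.2 523.6];140 [516.7 524. ];
```

View pics/c7.png

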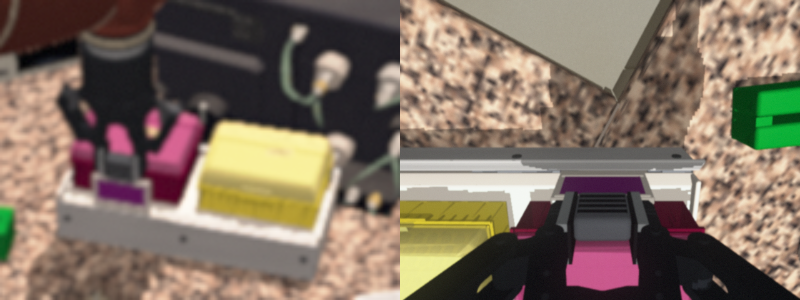

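The holder sits in the pocket in front of the purple box. The force jumped to 11 N while z stopped changing, so the seat is on its stop. One numeric check of height and tilt before handing in.

```bash
python3 - <<'E'
from h import *
z=np.load("w7.npz");C=cloud(z["d"],z["K"],z["M"]);q=C[np.isfinite(C[...,2])]
f=q[(abs(q[:,0]-527)<5)&(abs(q[:,1]-73.9)<30)&(q[:,2]<88)&(q[:,2]>66)]
c=np.linalg.lstsq(np.c_[f[:,1]-73.9,f[:,2]-80,np.ones(len(f))],f[:,0],rcond=None)[0];print("yaw,pitch deg",np.degrees([-c[0],c[1]]).round(2),"x",c[2]+2.5,len(f))
g=q[(abs(q[:,0]-530)<7)&(abs(q[:,1]-74)<10)&(q[:,2]>105)&(q[:,2]<140)];print("grip top z",np.percentile(g[:,2],[50,90,98]).round(1))
v=q[(abs(q[:,1]-74)<31)&(abs(q[:,0]-530)<4)&(q[:,2]>84)&(q[:,2]<100)&(abs(q[:,1]-74)>24)];print("plate top z",np.percentile(v[:,2],[50,90,98]).round(1))
s=sensors.sense();print(s["contact_force"].round(1),s["finger_gap"],s["grasp_force"],abs(s["qvel"]).max())
E
```

```text
yaw,pitch deg [-1.84  0.76] x 529.481947338348 3050
grip top z [123.3 124.3 124.9]
plate top z [91.7 93.3 93.8]
[-2.1  0.3 10.6] 29.29164608596034 61.342889070510864 0.0013001666432567078
```

```bash
python3 -c "
from plant import order
print(order.hand_in())"
```

```text
the job is handed in; nothing more can be done
None
```

The purple-card holder is in the left pocket in front of the purple box, upright, pressed down onto the seat's stop with about 11 N and still gripped; I handed it in at about 11 s, and no verdict was returned.

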